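Cover the loaded film canister with the top lid of the spring holder

TASK

Pull the top red lid out of the spring-loaded lid holder, so that the next lid comes up in its place, and lay it flat and centred on the open mouth of the clear canister that has the blue film cassette in it (not on the empty one). Set the lid down gently instead of dropping it, leave the other lids in the holder and leave the canister standing where it is.

Things in the scene. Friction and masses are not known exactly. Their poses are not given: they have to be found in the camera images.
- lid_top: Top one of four identical flat red plastic lids with a thin white stripe round the side, stacked in the holder: solid disc, 58 mm diameter, 16 mm thick, about 50 g. Origin at the centre of its underside, z up along its axis. In the holder its underside is 78 mm (give or take 3) above the work surface, so its upper 14 mm or so stand free above the guide posts.
- lid_next: The lid directly beneath the top one, same shape and colour; origin at the centre of its underside. When the top lid is taken the spring lifts it about 16 mm, to where the top lid was (underside about 78 mm above the work surface); it must stay there.
- holder: Fixed spring-loaded lid holder: dark steel base, 96 mm diameter, 10 mm high; four steel posts 8 mm thick, tops at z = 80 mm, stand 35 mm from the axis at 45, 135, 225, 315 degrees of its frame, so the gaps for fingers lie on its x and y axes. A platform on a soft spring (31 N/m) carries the lids and rises one lid thickness per lid taken. Origin: centre of the base's underside, z up.
- canister_film: Clear plastic canister holding a blue film cassette, standing loose and open: 42 mm outer diameter, 60 mm high, wall 3 mm, about 150 g. Origin at the centre of its underside, z up; the lid goes on its rim at z = 60 mm. A like canister, empty and fixed, stands 120 mm or more away; which is left and which right varies.
Things that resemble listed ones, but are neither listed nor needed, are in the scene too. Leave any yellow look-alike of the lid_top alone.

How it is judged (in metres and radians):
On the way, in this order (a step that is already met when the one before it is completed fails the run):
1. the top lid is lifted clear of the holder and the next lid has come up in its place (z of lid_top in the frame of holder above 0.105 m and z of lid_next in the frame of holder between 0.072 and 0.085 m and horizontal distance between lid_next and holder below 0.012 m and angle between lid_next's own z axis and vertical below 0.175 rad), for 0.1 s.
2. the lid lies flat on the rim of the canister with the film cassette, let go (horizontal distance between lid_top and canister_film below 0.011 m and z of lid_top in the frame of canister_film between 0.056 and 0.065 m and angle between lid_top's own z axis and vertical below 0.175 rad and contact force between the fingers and lid_top below 0.05 N and linear speed of lid_top below 0.03 m/s), for 0.2 s.
At the end, for the whole second after the job is handed in: The former top lid lies at rest on the rim of the canister with the film cassette, level within 10 degrees and centred within 11 mm; that canister is upright within 30 mm of its start; the next lid rests in the holder's top place, level within 10 degrees and within 12 mm of the holder's axis (horizontal distance between lid_top and canister_film below 0.011 m and z of lid_top in the frame of canister_film between 0.056 and 0.065 m and angle between each of lid_top, lid_next's own z axis and vertical below 0.175 rad and z of lid_next in the frame of holder between 0.072 and 0.085 m and horizontal distance between lid_next and holder below 0.012 m and angle between canister_film's own z axis and vertical below 0.1 rad and distance of canister_film from where it was at the start of the episode below 0.03 m and linear speed of each of lid_top, canister_film, lid_next below 0.02 m/s); the robot touches nothing.
It fails at once if the lid was dropped (falling free faster than 0.6 m/s, a fall of about 20 mm) (contact force between the fingers and lid_top below 0.01 N and linear speed of lid_top above 0.6 m/s).
It fails at once if the next lid was pulled out of the holder (z of lid_next in the frame of holder above 0.1 m or horizontal distance between lid_next and holder above 0.02 m).
It fails at once if the canister with the film cassette was knocked over (angle between canister_film's own z axis and vertical above 0.5 rad).
It also fails if it takes over 35 s, if anything falls off the work surface, if the arm or the gripper's body presses on something with over 40 N, if the wrist force passes 120 N, or if a joint passes its speed limit or range.

ROBOT

A 6-joint arm with a two-finger parallel gripper is mounted at the origin on the work surface. World frame = base frame: x ahead of the robot, y to its left, z up, the work surface at z = 0. Lengths are in mm, angles in rad, forces in N, time in s.
With the tool pointing down it reaches from about 275 to 750 mm from the base axis. Payload 10.2 kg.
Tool frame: the origin (TCP) lies between the finger pads; the fingertips stand 14 mm ahead of it and the grasp point (between the pads) lies 5 mm behind it (tip_reach is the distance from the TCP to the fingertips, in mm); z points along the fingers, y is the line along which they close (so a half turn about z gives the same grasp; the last joint's range is limited). The gripper opens to 85 mm and grips with 20 to 120 N. Pads are 22 mm wide; open, the fingers measure 114 mm over their backs; the gripper's body (76 mm by 85 mm) begins 54 mm behind the grasp point. The pads swing forward as they close: fully open they stand 13 mm farther back than shut.
Start: joints at [-1.421, 0.313, 1.498, -0, 1.331, -0.223], TCP at [191.206, -488.95, 245.294] pointing down, gripper open.
Joint ranges: [-2.94, 2.94], [-0.97, 2.17], [0.19, 2.56], [-1.23, 4.37], [0.02, 3.11], [-2.88, 2.88]. Speed limits (rad/s): [2.39, 2.39, 3.01, 3.14, 3.14, 3.14].

INTERFACE

Orientations are given as a unit quaternion [w, x, y, z].
In Python, from rig import * gives the robot as it stands.
- The arm moves only by the tool arm_command, never from a script. Its argument "steps" is a list that holds one entry, the list of rows, each a list of 7 numbers: the opening, from 0 (shut) to 1 (fully open), then the shift along the tool's x, y, z each as a share of 0.05 m, from -1 to 1, then the turn, a rotation vector about the tool's x, y, z each as a share of 0.15 rad, from -1 to 1. A call has 1 to 8 rows; each row shifts and turns the commanded pose from where the row before left it, along the tool's axes as they then stand; what a row does not reach is not made up. A row lasts 1/8 s, in which the tool goes at most 62.5 mm and 10.7 degrees, less where a joint would pass 70% of its speed; a pose out of reach is approached as far as the arm can. A call with a number of a shift or a turn outside -1 to 1 is refused whole. A call with a gripper value outside its range is refused whole. The fingers move at their own pace and stop on an object; "squeeze" is the grip in N (left out, the last holds). Time passes only in rows, so rows that do not move let the fingers close. It gives the time, the measured TCP pose, the force, the opening and the grip force at its end, in the units of the state.
- sense(): the state, without advancing time (a new reading comes with each control period).
- capture(name): name is "scene" or "top" or "wrist"; returns the picture (480x640x3 uint8, red, green, blue); there is no depth.
- get_calibration(name): a dict with "intrinsics" (3x3 intrinsics, pixels), "rvec" (rotation vector, rad) and "tvec" (3), from world to camera coordinates, as OpenCV has them; the wrist camera has in their place "T_tool_cam" (4x4, takes a point from camera to tool coordinates, whose origin is the TCP and whose axes are the flange's). Camera axes: x right, y down, z forward; pixel columns grow to the right and rows downward; lengths in mm; the calibration is good to about 2 mm. A picture is of the moment at which its call begins: read the wrist's pose just before it. get_calibration takes no time and is no camera call.
- finish_job(): hands the job in; it is judged then, once.
The state is a dict: "time_s": time; "joints": joint angles; "dq": joint speeds; "tau": joint torques, N m; "eef_pos": TCP position; "ee_rot": TCP orientation; "force": force on the tool from outside, world axes, zero at the start; "wrist_torque": the same for the moment, N m; "grip_width": opening from 0.0 (shut) to 1.0 (fully open); "grip_force": force on a finger pad.
Only numpy, scipy, OpenCV 4.12 (cv2) and the standard library are available. Lean on these libraries where they do the work, as an engineer would, in place of code of your own. Each camera call takes 0.05 s, during which the arm holds its last target. There are 200 camera calls.

## Working session

There is one attempt and no reset: what is moved stays moved. The work goes in short steps, Python scripts to look and compute and a tool call to move; the robot and the scene stay as the last step left them, time stands still between calls to the robot, and variables do not carry over. Pictures are saved under pics/ and viewed, at most 13 in all, crops included, and the job is handed in when it is done.

Besides the shell and the picture viewer there is one more tool, called as a command line: name --argument value ..., lists and objects as JSON in quotes. arm_command: Moves the arm, as the interface text tells. Its arguments: {"type":"object","properties":{"steps":{"type":"array"},"squeeze":{"type":"number"}},"required":["steps"]}

```bash
mkdir -p pics; cat > h.py <<'E'
from rig import *
import numpy as np, cv2
def save(n,im): cv2.imwrite(f'pics/{n}.png',im[:,:,::-1])
def P(name):
    c=get_calibration(name); R=cv2.Rodrigues(np.array(c['rvec'],float))[0]
    return np.array(c['intrinsics']),R,np.array(c['tvec'],float).ravel()
def ray(K,R,t,uv):
    d=R.T@np.linalg.inv(K)@np.array([*uv,1.]); o=-R.T@t; return o,d/np.linalg.norm(d)
def tri(rs):
    A=np.zeros((3,3));b=np.zeros(3)
    for o,d in rs:
        M=np.eye(3)-np.outer(d,d);A+=M;b+=M@o
    x=np.linalg.solve(A,b); return x,[float(np.linalg.norm((np.eye(3)-np.outer(d,d))@(x-o))) for o,d in rs]
def atz(r,z): o,d=r; return o+d*(z-o[2])/d[2]
E
python3 - <<'E'
from h import *
a=capture('scene');b=capture('top');save('scene0',a);save('top0',b)
s=sense();print(s['time_s'],s['eef_pos'],s['ee_rot'])
for n in('scene','top'):
    K,R,t=P(n);print(n,K.tolist(),(-R.T@t).round())
E
```

```text
0.1 [ 191.15322587 -488.72384076  244.77765091] [-6.04787210e-04  9.82682781e-01  1.85294861e-01  2.57589572e-05]
scene [[443.267421532981, 0.0, 321.8940583337234], [0.0, 443.267421532981, 246.23161817303205], [0.0, 0.0, 1.0]] [774. 452. 487.]
top [[449.9467462039339, 0.0, 314.9111036310539], [0.0, 449.9467462039339, 242.2088225111543], [0.0, 0.0, 1.0]] [434. -42. 716.]
```

View pics/scene0.png

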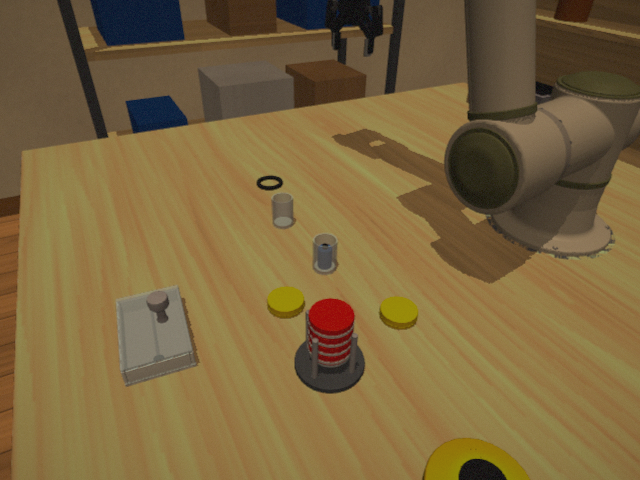

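View pics/top0.png

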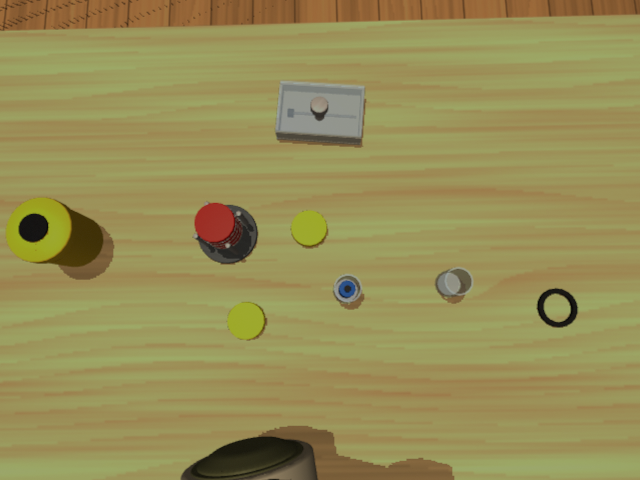

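Scene view: the red stack's top is at (331,316), the film canister at (325,253) and the empty one at (283,210). Two yellow look-alikes lie at (286,301) and (399,312). In the top view the red lid is at (215,224), the canister with blue inside at (347,289) and the empty one at (455,283). The red lid and the canister at (347,289) fit the description, so I'll confirm both in one enlarged crop.

```bash
python3 - <<'E'
import cv2,numpy as np
a=cv2.imread('pics/scene0.png');b=cv2.imread('pics/top0.png')
c=lambda im,x,y:cv2.resize(im[y:y+75,x:x+100],(400,300),interpolation=cv2.INTER_CUBIC)
cv2.imwrite('pics/crop0.png',np.vstack([np.hstack([c(a,281,290),c(a,275,220)]),np.hstack([c(b,175,195),c(b,297,252)])]))
E
```

```text
(no output)
```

View pics/crop0.png

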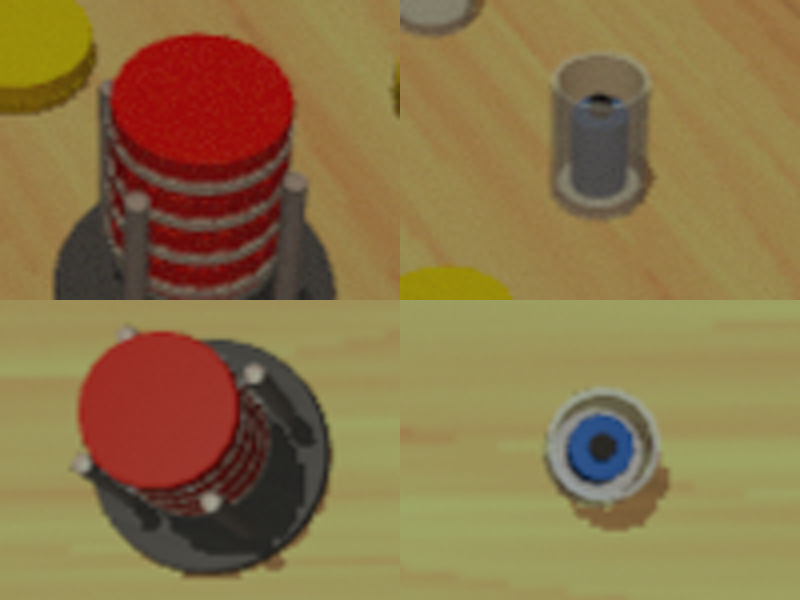

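The crop confirms both: a red lid with white stripes between four posts, and a clear canister with the blue cassette inside. In full-picture pixels the lid's top face centre is at scene (331.3,315.2) and top (214.4,222.2). The canister's rim centre is at scene (324.7,240.5) and top (347.7,288.0). The post tops in the top crop are at (126,35), (254,73), (83,163) and (210,202).

```bash
python3 - <<'E'
from h import *
S=P('scene');T=P('top')
print('lid',tri([ray(*S,(331.3,315.2)),ray(*T,(214.4,222.2))]))
print('can',tri([ray(*S,(324.7,240.5)),ray(*T,(347.7,288.0))]))
ps=np.array([atz(ray(*T,(175+x/4-.4,195+y/4-.4)),80)[:2] for x,y in[(126,35),(254,73),(83,163),(210,202)]])
c=ps.mean(0);print(ps.round(1),c)
a=np.degrees(np.arctan2(*(ps-c).T[::-1]));print(a.round(1),np.linalg.norm(ps-c,axis=1).round(1),((a-45)%90).round(1))
s=sense();from scipy.spatial.transform import Rotation as Ro
q=s['ee_rot'];print(Ro.from_quat([q[1],q[2],q[3],q[0]]).as_matrix().round(3),get_calibration('wrist'))
E
```

```text
lid (array([570.55359585, 112.22842853,  92.46359727]), [1.2090409669966873, 1.2090409669967552])
can (array([477.06909777, -76.94053104,  56.88629435]), [1.5399288787769752, 1.5399288787768128])
[[600.6 128.8]
 [585.5  81.6]
 [553.3 143.2]
 [538.3  96.8]] [569.42469109 112.61839758]
[  27.5  -62.5  117.8 -153.1] [35.2 34.9 34.6 35. ] [72.5 72.5 72.8 71.9]
[[ 0.931  0.364 -0.   ]
 [ 0.364 -0.931  0.001]
 [ 0.    -0.001 -1.   ]] {'intrinsics': array([[404.43622316,   0.        , 317.71545734],
       [  0.        , 404.43622316, 236.65181868],
       [  0.        ,   0.        ,   1.        ]]), 'T_tool_cam': array([[ 9.53949113e-04, -9.48815369e-01, -3.15829838e-01,
         8.22557083e+01],
       [ 9.99999299e-01,  1.12665480e-03, -3.64243435e-04,
         8.79130752e-01],
       [ 7.01430971e-04, -3.15829269e-01,  9.48815778e-01,
        -1.28533663e+02],
       [ 0.00000000e+00,  0.00000000e+00,  0.00000000e+00,
         1.00000000e+00]])}
```

arm_command --steps '[[[1,0.715,-0.527,0.056,0,0,0],[1,0.715,-0.527,0.056,0,0,0],[1,0.715,-0.527,0.056,0,0,0],[1,0.715,-0.527,0.056,0,0,0],[1,0.715,-0.527,0.056,0,0,0],[1,0.715,-0.527,0.056,0,0,0],[1,0.715,-0.527,0.056,0,0,0],[1,0.715,-0.527,0.056,0,0,0]]]'

```text
time_s: 1.1
eef_pos: [381.3, -187.1, 222.7]
ee_rot: [-0.0, 0.983, 0.185, -0.0]
force: [0.4, 0.2, -0.2]
grip_width: 0.999
grip_force: 0.0
```

arm_command --steps '[[[1,0.715,-0.527,0.056,0,0,0],[1,0.715,-0.527,0.056,0,0,0],[1,0.715,-0.527,0.056,0,0,0],[1,0.715,-0.527,0.056,0,0,0],[1,0.715,-0.527,0.056,0,0,0],[1,0.715,-0.527,0.056,0,0,0],[1,0.715,-0.527,0.056,0,0,0],[1,0.715,-0.527,0.056,0,0,0]]]'

```text
time_s: 2.1
eef_pos: [570.9, 113.4, 200.1]
ee_rot: [-0.0, 0.983, 0.185, -0.0]
force: [1.1, -1.1, -0.2]
grip_width: 0.998
grip_force: 0.0
```

arm_command --steps '[[[1,0,0,0,0,0,0.9],[1,0,0,0,0,0,0.9],[1,0,0,0,0,0,0.9],[1,0,0,0,0,0,0.9],[1,0,0,0,0,0,0.93],[1,0,0,0,0,0,0],[1,0,0,0,0,0,0]]]'

```text
time_s: 2.98
eef_pos: [570.3, 112.0, 200.3]
ee_rot: [0.0, 0.988, -0.151, -0.0]
force: [-0.2, -0.3, 0.0]
grip_width: 0.999
grip_force: 0.0
```

```bash
cat >> h.py <<'E'
from scipy.spatial.transform import Rotation as Ro
def pose():
    s=sense();q=s['ee_rot'];return np.array(s['eef_pos']),Ro.from_quat([q[1],q[2],q[3],q[0]]).as_matrix(),s
def W(p,R):
    c=get_calibration('wrist');X=np.array(c['T_tool_cam']);Rc=R@X[:3,:3];o=p+R@X[:3,3]
    return np.array(c['intrinsics']),Rc.T,-Rc.T@o
E
python3 - <<'E'
from h import *
p,R,s=pose();a=capture('wrist');save('w1',a)
print(s['time_s'],p,R.round(4),s['joints'],s['force'])
E
```

```text
2.975 [570.28364551 112.01458438 200.29420738] [[ 9.541e-01 -2.994e-01 -4.000e-04]
 [-2.994e-01 -9.541e-01 -0.000e+00]
 [-4.000e-04  1.000e-04 -1.000e+00]] [-7.51655106e-03  4.72103166e-01  1.38749994e+00 -8.87961244e-06
  1.28239784e+00  1.86735362e+00] [-0.20267019 -0.30552803  0.02983917]
```

View pics/w1.png

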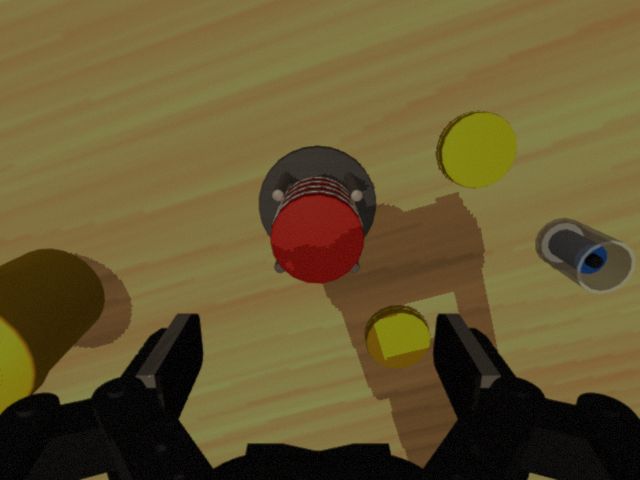

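The wrist view shows the red lid at (318,238) between its posts, well lined up with the fingers. The tips, at about (200,316) and (437,316), are still wide open. The film canister's rim is at (604,267). I'll refine the lid by its red mask and check how far the tips reach at about 60 mm opening.

arm_command --steps '[[[0.72,0,0,0,0,0,0],[0.72,0,0,0,0,0,0],[0.72,0,0,0,0,0,0],[0.72,0,0,0,0,0,0]]]'

```text
time_s: 3.52
eef_pos: [570.4, 112.0, 200.5]
ee_rot: [-0.0, 0.988, -0.153, -0.0]
force: [1.4, 0.2, -1.1]
grip_width: 0.72
grip_force: 0.0
```

```bash
python3 - <<'E'
from h import *
p,R,s=pose();a=capture('wrist');save('w2',a);print(s['grip_width'],p)
cv2.imwrite('pics/w2c.png',cv2.resize(a[270:400,190:450,::-1],(780,390),interpolation=cv2.INTER_CUBIC))
K,Rc,t=W(p,R)
i=a.astype(int);m=((i[:,:,0]>110)&(i[:,:,1]<60)).astype(np.uint8)
n,l,st,ce=cv2.connectedComponentsWithStats(m);k=1+st[1:,4].argmax();print(st[k],ce[k])
# fit: hull of blob, project disc model
cnt=max(cv2.findContours((l==k).astype(np.uint8),0,1)[0],key=len)[:,0].astype(float)
low=cnt[cnt[:,1]>235]
from scipy.optimize import least_squares
def res(c,z):
    g=np.array([atz((-Rc.T@t,Rc.T@np.linalg.inv(K)@np.array([u,v,1.])),z)[:2] for u,v in low]);return np.hypot(*(g-c).T)-29
for z in (90,93,96):
    r=least_squares(res,[570,112],args=(z,));print(z,r.x,np.sqrt(np.mean(r.fun**2)),r.fun.mean())
r=least_squares(lambda x:res(x[:2],x[2]),[570,112,93]);print(r.x)
S=P('scene');T=P('top')
c=ray(K,Rc,t,(604,267));print('can w/ top',tri([c,ray(*T,(347.7,288))]),'scene',tri([c,ray(*S,(324.7,240.5)),ray(*T,(347.7,288))]))
E
```

```text
0.7197490993261492 [570.36147088 112.0195718  200.50415313]
[ 271  196   90   56 3506] [312.46006845 223.16457501]
90 [594.49376164 113.49381262] 2.36761634622383 0.184195596853576
93 [595.57017974 113.06646009] 2.310145388350849 0.17267225642553652
96 [596.64585783 112.63927682] 2.253792793650543 0.16166400352525476
[677.04052395  79.64470567 329.03636128]
can w/ top (array([476.46152214, -76.95004472,  55.77679831]), [0.9983365067266734, 0.9983365067266681]) scene (array([477.20149654, -77.11096645,  56.66217086]), [0.3896142233444877, 1.364119791117069, 1.7257953149788419])
```

View pics/w2c.png

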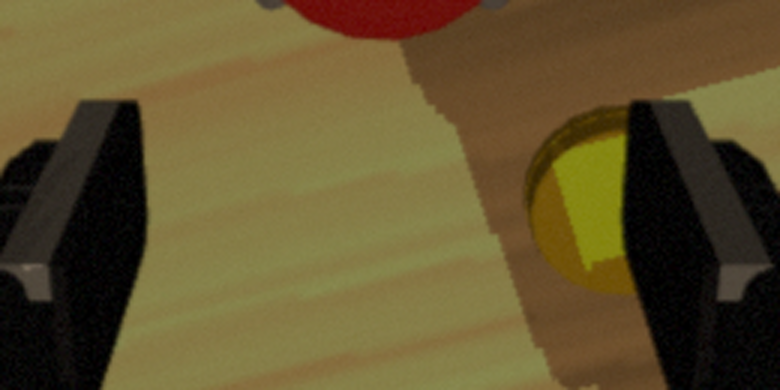

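The crop shows the finger tip corners at crop (137,101) and (630,101). They are about 164 px apart, which puts the tips about 7 mm ahead of the TCP at this opening. The red mask was cut by the shadow, so I'll refit it.

```bash
python3 - <<'E'
from h import *
from scipy.optimize import least_squares
p,R,s=pose();a=cv2.imread('pics/w2.png')[:,:,::-1];K,Rc,t=W(p,R)
i=a.astype(int);m=((i[:,:,0]>60)&(i[:,:,1]*3.2<i[:,:,0])&(i[:,:,2]*3<i[:,:,0])).astype(np.uint8)
n,l,st,ce=cv2.connectedComponentsWithStats(m);k=1+st[1:,4].argmax();print(st[k],ce[k])
cnt=max(cv2.findContours((l==k).astype(np.uint8),0,1)[0],key=len)[:,0].astype(float)
low=cnt[cnt[:,1]>225]
def res(x):
    g=np.array([atz(ray(K,Rc,t,q),x[2])[:2] for q in low]);return np.hypot(*(g-x[:2]).T)-29
for z in(90,92.5,95):
    r=least_squares(lambda c:res([*c,z]),[570,112]);print(z,r.x,r.fun.std(),r.fun.mean())
e=cv2.fitEllipse(low.astype(np.float32));print(e)
S=P('scene');T=P('top')
print(tri([ray(K,Rc,t,e[0]),ray(*S,(331.3,315.2)),ray(*T,(214.4,222.2))]))
E
```

```text
[ 271  193   93   90 6495] [316.89484219 237.68775982]
90 [571.6207576  112.21739267] 0.3338801867982416 -0.17043744165690783
92.5 [572.7779443  111.84773181] 0.43905422489264007 -0.2904830254137066
95 [573.94096405 111.47624101] 0.5656773329900379 -0.40468347676640254
((316.8746337890625, 237.70516967773438), (88.49441528320312, 91.68804931640625), 94.80939483642578)
(array([571.37873902, 112.09239225,  91.60516196]), [1.7028777194758886, 0.9968481675694998, 1.9344603226553088])
```

arm_command --steps '[[[1,0.02,0,0.4,0,0,0],[1,0,0,0.5,0,0,0],[1,0,0,0.5,0,0,0],[1,0,0,0.4,0,0,0],[1,0,0,0.3,0,0,0],[1,0,0,0.14,0,0,0],[1,0,0,0,0,0,0],[1,0,0,0,0,0,0]]]'

```text
time_s: 4.58
eef_pos: [571.7, 111.7, 89.2]
ee_rot: [-0.0, 0.988, -0.153, 0.001]
force: [-0.2, 1.1, 0.4]
grip_width: 1.001
grip_force: 0.0
```

arm_command --steps '[[[0.72,0,0,0,0,0,0],[0.7,0,0,0,0,0,0],[0.6,0,0,0,0,0,0],[0.5,0,0,0,0,0,0],[0.5,0,0,0,0,0,0],[0.5,0,0,0,0,0,0]]]' --squeeze 30

```text
time_s: 5.32
eef_pos: [571.4, 111.7, 88.5]
ee_rot: [-0.0, 0.988, -0.153, 0.0]
force: [1.2, -0.5, 0.4]
grip_width: 0.665
grip_force: 34.1
```

```bash
python3 - <<'E'
from h import *
p,R,s=pose();a=capture('wrist');b=capture('scene');print(p,s['force'],s['grip_width'],s['grip_force'])
cv2.imwrite('pics/g1.png',np.hstack([cv2.resize(a[150:450,120:520,::-1],(400,300)),cv2.resize(b[250:400,230:430,::-1],(400,300),interpolation=cv2.INTER_CUBIC)]))
E
```

```text
[571.35874163 111.7295188   88.50312634] [ 1.23668818 -0.45464665  0.40682883] 0.6645837194438716 34.115299209952354
```

View pics/g1.png

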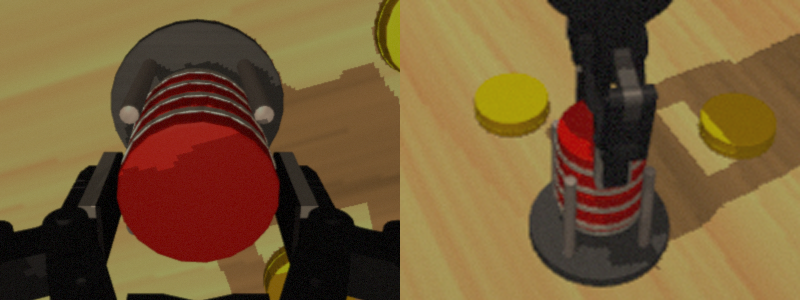

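```bash
python3 - <<'E'
from h import *
p,R,s=pose();K,Rs,t=P('scene')
for tz in(5,7.5,10,14):
  for y in(-28.3,-42):
    o=[]
    for x in(-11,11):
        q=K@(Rs@(p+R@np.array([x,y,tz]))+t);q=q[:2]/q[2];o.append((400+(q[0]-230)*2,(q[1]-250)*2))
    print(tz,y,np.round(o))
E
python3 -c "
import cv2;a=cv2.imread('pics/g1.png')[60:240,500:740];cv2.imwrite('pics/g1c.png',cv2.resize(a,(800,600),interpolation=cv2.INTER_CUBIC))"
```

```text
5 -28.3 [[629. 172.]
 [594. 176.]]
5 -42 [[635. 189.]
 [598. 194.]]
7.5 -28.3 [[629. 175.]
 [594. 179.]]
7.5 -42 [[634. 192.]
 [598. 197.]]
10 -28.3 [[629. 178.]
 [594. 182.]]
10 -42 [[634. 195.]
 [598. 199.]]
14 -28.3 [[629. 182.]
 [593. 187.]]
14 -42 [[634. 199.]
 [598. 204.]]
```

View pics/g1c.png

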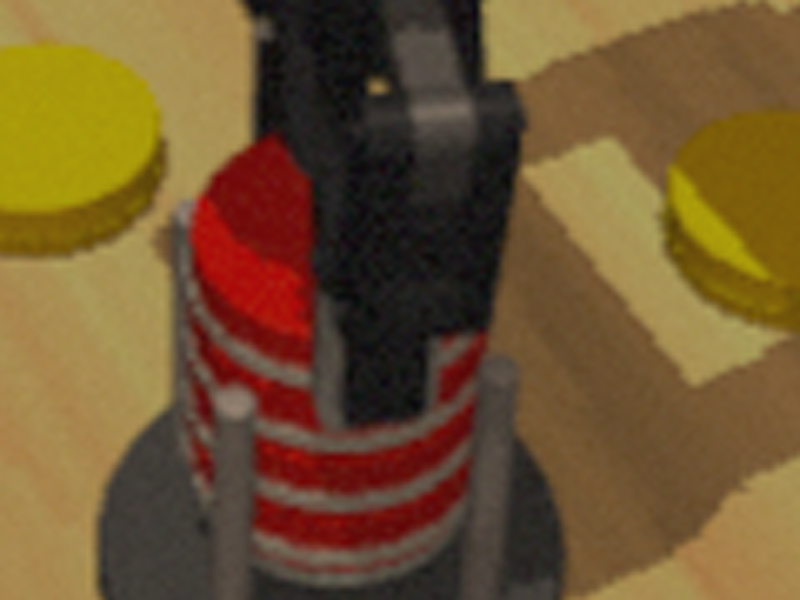

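The crop shows the inner finger edge ending at about (318,412). The joint between the top two lids is at about y = 409, so the tips may just overlap the next lid. I'll regrasp 4 mm higher.

arm_command --steps '[[[0.75,0,0,0,0,0,0],[0.75,0,0,0,0,0,0],[0.75,0,0,-0.08,0,0,0],[0.75,0,0,0,0,0,0],[0.6,0,0,0,0,0,0],[0.5,0,0,0,0,0,0],[0.5,0,0,0,0,0,0],[0.5,0,0,0,0,0,0]]]' --squeeze 30

```text
time_s: 6.42
eef_pos: [571.3, 111.7, 92.5]
ee_rot: [-0.0, 0.988, -0.153, -0.0]
force: [-0.6, 0.3, 0.6]
grip_width: 0.662
grip_force: 34.6
```

arm_command --steps '[[[0.5,0,0,-0.06,0,0,0],[0.5,0,0,-0.1,0,0,0],[0.5,0,0,-0.1,0,0,0],[0.5,0,0,-0.15,0,0,0],[0.5,0,0,-0.15,0,0,0],[0.5,0,0,-0.2,0,0,0],[0.5,0,0,-0.2,0,0,0],[0.5,0,0,0,0,0,0]]]'

```text
time_s: 7.42
eef_pos: [571.7, 111.7, 141.5]
ee_rot: [-0.0, 0.988, -0.153, 0.001]
force: [1.2, 0.5, -0.8]
grip_width: 0.66
grip_force: 34.6
```

```bash
python3 - <<'E'
from h import *
p,R,s=pose();a=capture('wrist');b=capture('scene');print(p,s['force'],s['grip_width'],s['grip_force'],s['time_s'])
cv2.imwrite('pics/g2.png',np.hstack([cv2.resize(a[150:450,120:520,::-1],(400,300)),cv2.resize(b[230:380,230:430,::-1],(400,300),interpolation=cv2.INTER_CUBIC)]))
E
```

```text
[571.71852204 111.72413676 141.51606707] [ 1.2241283   0.46356732 -0.76492478] 0.6601611588432488 34.56971883773804 7.425
```

View pics/g2.png

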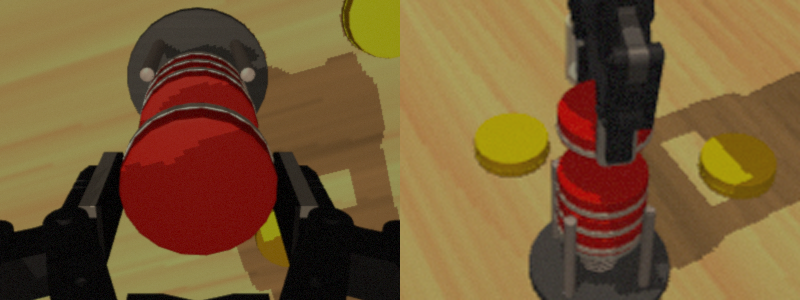

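The wrist and scene views show the top lid held level and clear. The next lid has come up in the holder at scene crop (600,180). Next I carry the lid over the film canister.

arm_command --steps '[[[0.5,-0.094,0.4,0,0,0,0],[0.5,-0.094,0.6,0,0,0,0],[0.5,-0.094,0.7,0,0,0,0],[0.5,-0.094,0.7,0,0,0,0],[0.5,-0.094,0.7,0,0,0,0],[0.5,-0.094,0.65,0,0,0,0],[0.5,-0.096,0.42,0,0,0,0],[0.5,0,0,0,0,0,0]]]'

```text
time_s: 8.52
eef_pos: [476.4, -77.9, 140.3]
ee_rot: [-0.0, 0.988, -0.154, -0.0]
force: [0.6, 0.5, -0.4]
grip_width: 0.668
grip_force: 34.6
```

arm_command --steps '[[[0.5,0,0,0.2,0,0,0],[0.5,0,0,0.3,0,0,0],[0.5,0,0,0.2,0,0,0],[0.5,0,0,0.1,0,0,0],[0.5,0,0,0,0,0,0],[0.5,0,0,0,0,0,0]]]'

```text
time_s: 9.28
eef_pos: [477.1, -77.1, 100.8]
ee_rot: [0.0, 0.988, -0.153, 0.0]
force: [0.1, -0.9, -1.5]
grip_width: 0.659
grip_force: 34.6
```

```bash
python3 - <<'E'
from h import *
p,R,s=pose();a=capture('wrist');b=capture('scene');print(p,s['force'],s['grip_width'],s['grip_force'],s['time_s'])
cv2.imwrite('pics/g3.png',np.hstack([cv2.resize(a[150:450,120:520,::-1],(400,300)),cv2.resize(b[170:320,220:420,::-1],(400,300),interpolation=cv2.INTER_CUBIC)]))
E
```

```text
[477.11073178 -77.13164247 100.77571705] [ 0.05053862 -0.94411676 -1.4671344 ] 0.6592832375219071 34.55373466014862 9.275
```

View pics/g3.png

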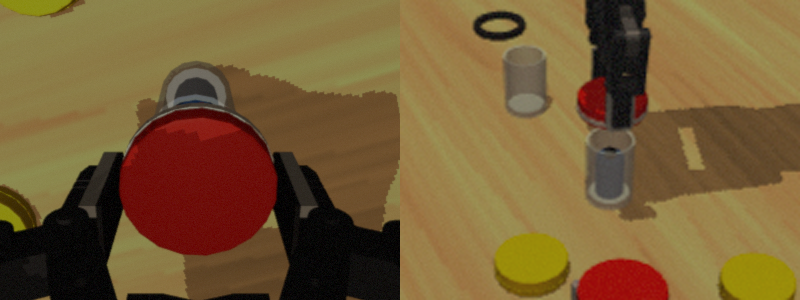

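The lid is centred over the film canister: wrist crop x is 198 for the lid and 196 for the canister. Now I lower it slowly.

arm_command --steps '[[[0.5,0,0,0.15,0,0,0],[0.5,0,0,0.15,0,0,0],[0.5,0,0,0.08,0,0,0],[0.5,0,0,0.04,0,0,0],[0.5,0,0,0,0,0,0],[0.5,0,0,0,0,0,0]]]'

```text
time_s: 10.12
eef_pos: [477.0, -77.1, 79.7]
ee_rot: [0.0, 0.988, -0.153, 0.0]
force: [0.4, 0.2, -0.5]
grip_width: 0.657
grip_force: 34.6
```

arm_command --steps '[[[0.5,0,0,0.02,0,0,0],[0.5,0,0,0.02,0,0,0],[0.5,0,0,0,0,0,0]]]'

```text
time_s: 10.5
eef_pos: [476.9, -77.0, 77.4]
ee_rot: [-0.0, 0.988, -0.153, -0.0]
force: [-0.0, -0.4, -0.7]
grip_width: 0.665
grip_force: 34.6
```

arm_command --steps '[[[0.5,0,0,0.02,0,0,0],[0.5,0,0,0,0,0,0]]]'

```text
time_s: 10.75
eef_pos: [476.9, -77.1, 76.4]
ee_rot: [-0.0, 0.988, -0.153, -0.0]
force: [0.7, 0.1, -0.3]
grip_width: 0.669
grip_force: 34.6
```

arm_command --steps '[[[0.5,0,0,0.02,0,0,0],[0.5,0,0,0,0,0,0]]]'

```text
time_s: 11.0
eef_pos: [476.8, -77.1, 75.4]
ee_rot: [-0.0, 0.988, -0.153, -0.0]
force: [0.2, 0.4, 0.4]
grip_width: 0.661
grip_force: 34.6
```

arm_command --steps '[[[0.5,0,0,0.016,0,0,0],[0.5,0,0,0,0,0,0]]]'

```text
time_s: 11.25
eef_pos: [476.9, -77.1, 74.6]
ee_rot: [-0.0, 0.988, -0.153, -0.0]
force: [0.2, -0.2, -0.2]
grip_width: 0.661
grip_force: 34.6
```

arm_command --steps '[[[0.5,0,0,0.016,0,0,0],[0.5,0,0,0,0,0,0]]]'

```text
time_s: 11.5
eef_pos: [476.9, -77.1, 73.8]
ee_rot: [-0.0, 0.988, -0.153, -0.0]
force: [0.7, -0.3, -0.1]
grip_width: 0.661
grip_force: 34.6
```

```bash
python3 - <<'E'
from h import *
p,R,s=pose();print(p,s['force'])
b=capture('scene');cv2.imwrite('pics/g4.png',cv2.resize(b[205:280,275:375,::-1],(600,450),interpolation=cv2.INTER_CUBIC))
E
```

```text
[476.86461522 -77.07391991  73.84265737] [ 0.71533219 -0.30481174 -0.0662811 ]
```

View pics/g4.png

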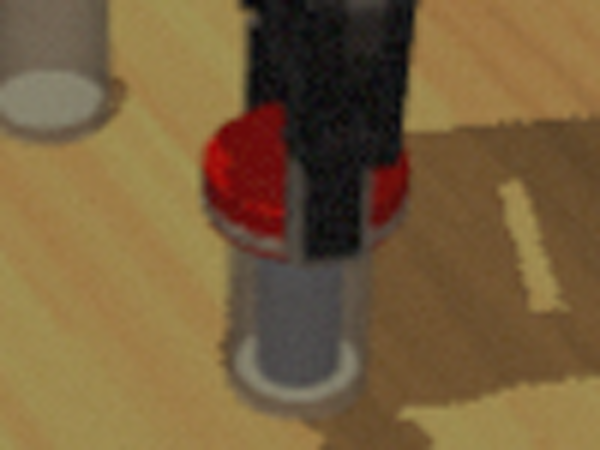

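The lid is right at the rim and looks level, with no contact force yet. I continue in small steps.

arm_command --steps '[[[0.5,0,0,0.014,0,0,0],[0.5,0,0,0,0,0,0]]]'

```text
time_s: 11.8
eef_pos: [476.9, -77.1, 73.2]
ee_rot: [-0.0, 0.988, -0.153, 0.0]
force: [0.6, 0.1, -0.5]
grip_width: 0.663
grip_force: 34.6
```

arm_command --steps '[[[0.5,0,0,0.014,0,0,0],[0.5,0,0,0,0,0,0]]]'

```text
time_s: 12.05
eef_pos: [477.1, -77.2, 73.1]
ee_rot: [0.0, 0.988, -0.153, 0.0]
force: [-1.5, 0.8, 7.5]
grip_width: 0.662
grip_force: 35.3
```

There is a 7.5 N contact at z 73.1, so the lid is on the rim. I release it, opening evenly, then retreat.

arm_command --steps '[[[0.68,0,0,0,0,0,0],[0.72,0,0,0,0,0,0],[0.8,0,0,0,0,0,0],[1,0,0,0,0,0,0],[1,0,0,0,0,0,0],[1,0,0,0,0,0,0]]]'

```text
time_s: 12.8
eef_pos: [476.9, -77.1, 72.5]
ee_rot: [-0.0, 0.988, -0.153, -0.0]
force: [0.1, -0.5, -0.0]
grip_width: 0.997
grip_force: 0.0
```

arm_command --steps '[[[1,0,0,-0.1,0,0,0],[1,0,0,-0.3,0,0,0],[1,0,0,-0.6,0,0,0],[1,0,0,-0.8,0,0,0],[1,0,0,-0.6,0,0,0],[1,0,0,-0.2,0,0,0],[1,0,0,0,0,0,0],[1,0,0,0,0,0,0]]]'

```text
time_s: 13.8
eef_pos: [476.4, -76.9, 201.4]
ee_rot: [-0.0, 0.988, -0.153, -0.001]
force: [-0.8, -0.6, -0.3]
grip_width: 0.996
grip_force: 0.0
```

```bash
python3 - <<'E'
from h import *
p,R,s=pose();print(p,s['force'],s['time_s'])
a=capture('wrist');b=capture('scene')
cv2.imwrite('pics/g5.png',np.hstack([cv2.resize(a[150:450,120:520,::-1],(400,300)),cv2.resize(b[205:355,250:450,::-1],(400,300),interpolation=cv2.INTER_CUBIC)]))
E
```

```text
[476.44572115 -76.886641   201.40308686] [-0.83456215 -0.55085503 -0.32574319] 13.8
```

View pics/g5.png

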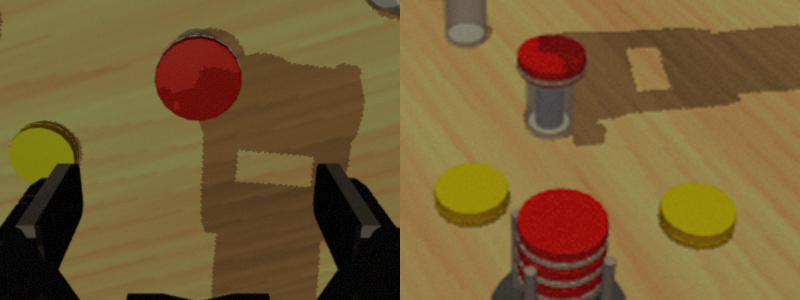

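The lid lies level and centred on the film canister: lid at crop (551,60), canister base at (549,122). The next lid sits in the holder's top place and the arm is clear, so I hand in.

```bash
python3 -c "
from rig import *
print(finish_job())"
```

```text
the job is handed in; nothing more can be done
None
```

The top red lid lies level and centred on the canister with the film cassette, and the next lid has come up in the holder; I handed the job in at about 14 s, and no verdict was reported back.

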